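# Scan the code on the square sample tub

### The job

Pick up the white hand scanner from its grey rubber mat and hold its window about 8 cm over the middle of the code label on the square tub (not the round jars), facing straight down with the scanner's length in line with the label's bars, still for two seconds so that it reads. Then lay the scanner back down gently on its mat, right way up and lying along it, centred as well as you can. Do not push or knock the tub.

Things in the scene. Friction and masses are not known exactly. Their poses are not given: they have to be found in the camera images.
- scanner: White hand scanner, 190 mm long, about 0.2 kg, flat on its mat, head pointing away from the robot within 40 degrees. Origin: underside, centre line, at the balance point (within 10 mm); grip here, across the width. x towards the head, y across, z up. Handle 34 mm wide, 32 high, x -95 to +35 mm; head 62 wide, 36 high, x +35 to +95.
- scanner_window (a point): Centre of the scanner's reading window, in the underside of the head, 70 mm ahead (+x) of the scanner's origin, level with its underside. Axes as the scanner's. It looks along -z; its scan line runs along y. Always on: no trigger to press.
- tub_label (a point): Centre of the label on the square grey lid (72 mm) of the white tub, 64 mm above the bench. Bars run along x (label 34 mm), away from the robot within 35 degrees; y across the bars (46 mm); z up. The tub stands loose in a blue-rimmed white tray (170 x 300 x 30 mm) in a row with two round jars as tall, 95 mm apart, in any of the three places.
- pad: Grey rubber mat where the scanner rests, left or right of the tray: 230 x 110 mm, 6 mm thick, fixed. Origin: centre of its underside, at bench level; x along its length, away from the robot; z up. With the scanner lying on it, the scanner's origin is 6 mm above this origin.
Things that resemble listed ones, but are neither listed nor needed, are in the scene too. There is more than one size of the scanner; the job needs the largest.

How it is judged:
By the outcome, as a careful person would: the job done as asked, in the order asked, and still so for the second after the job is handed in, with the robot touching nothing.
It also fails if it takes over 54 s, if anything falls off the work surface, if the arm or the gripper's body presses on something with over 40 N, if the wrist force passes 120 N, or if a joint passes its speed limit or range.

### The arm

A 6-joint arm with a two-finger parallel gripper is mounted at the origin on the work surface. World frame = base frame: x ahead of the robot, y to its left, z up, the work surface at z = 0. Lengths are in m, angles in degrees, forces in N, time in s.
With the tool pointing down it reaches from about 0.35 to 0.875 m from the base axis. Payload 4.2 kg.
Tool frame: the origin (TCP) lies between the finger pads; the fingertips stand 14 mm ahead of it and the grasp point (between the pads) lies 5 mm behind it; z points along the fingers, y is the line along which they close (so a half turn about z gives the same grasp; the last joint's range is limited). The gripper opens to 87 mm and grips with 3 to 60 N. Pads are 19 mm wide; open, the fingers measure 117 mm over their backs; the gripper's body (75 mm by 190 mm) begins 51 mm behind the grasp point.
Start: joints at [14.817, 22.042, 0.453, 0, -68.411, -14.817], TCP at [0.625, 0, 0.237] pointing down, gripper open.
Joint ranges: [-179.83, 179.83], [-69.29, 118.12], [-61.27, 80.66], [-181.25, 117.63], [-171.15, -9.14], [-177.46, 177.46]. Speed limits (degrees/s): [159.86, 159.86, 180, 180, 180, 180].

### API

Orientations are given as a 3x3 rotation matrix whose columns are the frame's x, y, z axes.
In Python, from station import * gives the robot as it stands. The module is installed in compiled form; this text tells all that it offers.
- The arm moves only by the tool play_rows, never from a script. Its argument "steps" is a list of rows, each an object of numbers: "ax", "ay", "az": the turn, a rotation vector about the tool's x, y, z in degrees; "dx", "dy", "dz": the shift along the tool's x, y, z in mm; "claw": the finger opening in mm, from 0 to 87. A call has 1 to 20 rows; each row shifts and turns the commanded pose from where the row before left it, along the tool's axes as they then stand; what a row does not reach is not made up. A row lasts 1/10 s, in which the tool goes at most 50 mm and 8.59 degrees, less where a joint would pass 70% of its speed; a pose out of reach is approached as far as the arm can. A call with a gripper value outside its range is refused whole. The fingers move at their own pace and stop on an object; the grip force is fixed at half the most. Time passes only in rows, so rows that do not move let the fingers close. It gives the time, the measured TCP pose, the force, the opening and the grip force at its end, in the units of the state.
- sense(): the state, without advancing time (a new reading comes with each control period).
- capture(name): name is "scene" or "side" or "wrist"; returns a dict with "frame" (400x640x3 uint8, blue, green, red), "range_z" (400x640 float32, m along the optical axis (not along the pixel's ray), 0 where there is no reading), "fx", "fy", "cx", "cy" (pixels), "xyz" and "rotation" of the camera in the world. Camera axes: x right, y down, z forward; pixel columns grow to the right and rows downward; lengths in m; the calibration is good to about 2 mm. A picture is of the moment at which its call begins.
- finish_job(): hands the job in; it is judged then, once.
The state is a dict: "time_s": time; "joints": joint angles; "joint_velocities": joint speeds; "effort": joint torques, N m; "tcp_pos": TCP position; "ee_rot": TCP orientation; "wrist_force": force on the tool from outside, world axes, zero at the start; "moment": the same for the moment, N m; "gripper_width": opening from 0.0 (shut) to 1.0 (fully open); "gripper_force": force on a finger pad.
Only numpy, scipy, OpenCV 4.12 (cv2) and the standard library are available. Lean on these libraries where they do the work, as an engineer would, in place of code of your own. Each camera call takes 0.05 s, during which the arm holds its last target. There are 200 camera calls.

## Working session

There is one attempt and no reset: what is moved stays moved. The work goes in short steps, Python scripts to look and compute and a tool call to move; the robot and the scene stay as the last step left them, time stands still between calls to the robot, and variables do not carry over. Pictures are saved under pics/ and viewed, at most 10 in all, crops included, and the job is handed in when it is done.

Besides the shell and the picture viewer there is one more tool, called as name(argument=value, ...), one argument or row to a line, values as JSON. play_rows: Moves the arm, as the interface text tells. Its arguments: {"type":"object","properties":{"steps":{"type":"array"}},"required":["steps"]}

```bash
mkdir -p pics
cat > h.py <<'E'
from station import *
import numpy as np, cv2
def P(c,u,v,z=None):
    """pixel -> world, by depth or by plane height z"""
    R=np.array(c["rotation"]);t=np.array(c["xyz"])
    d=R@np.array([(u-c["cx"])/c["fx"],(v-c["cy"])/c["fy"],1])
    if z is None: return t+d*np.median(c["range_z"][int(v)-1:int(v)+2,int(u)-1:int(u)+2])
    return t+d*(z-t[2])/d[2]
E
python3 - <<'E'
from h import *
import pickle
for n in("scene","wrist"):
    c=capture(n);cv2.imwrite(f"pics/{n}1.png",c["frame"]);pickle.dump(c,open(n+"1.pkl","wb"));print(n,c["xyz"],np.round(c["rotation"],3).tolist(),c["fx"])
s=sense();print(s["ee_rot"],s["time_s"])
E
```

```text
scene [ 1.05468097 -0.43821019  0.94343354] [[0.514, 0.657, -0.552], [0.858, -0.403, 0.319], [-0.013, -0.637, -0.77]] 517.2638821193764
wrist [ 0.62408441 -0.06609931  0.38336476] [[-1.0, 0.001, -0.001], [0.001, 0.97, 0.245], [0.001, 0.245, -0.97]] 319.4281439068209
[[-1.76363068e-04 -9.99998034e-01 -1.97530054e-03]
 [-9.99999979e-01  1.76574178e-04 -1.06700822e-04]
 [ 1.07049399e-04  1.97528168e-03 -9.99998043e-01]] 0.1
```

View pics/scene1.png

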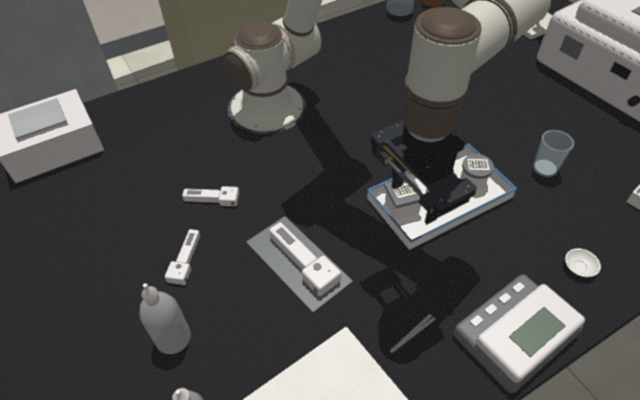

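The scene picture shows the largest scanner on the grey mat, with its head at (320,275) and tail at (283,232). Two smaller scanners lie off the mat at (210,195) and (183,257). The tray is around (440,195), partly hidden by the gripper, with labelled lids at (405,190) and (478,163). The wrist view should show the tray better.

Run:
```python
import cv2
from h import *
import numpy as np
a=cv2.imread("pics/scene1.png")[125:325,230:530]
w=cv2.imread("pics/wrist1.png")
s=capture("side")["frame"]
a=cv2.resize(a,(600,400),interpolation=2)
b=np.hstack([cv2.resize(w,(400,250)),cv2.resize(s,(400,250))])
cv2.imwrite("pics/c1.png",cv2.resize(w,(800,500)));cv2.imwrite("pics/c2.png",a)
```

```text
(no output)
```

View pics/c1.png

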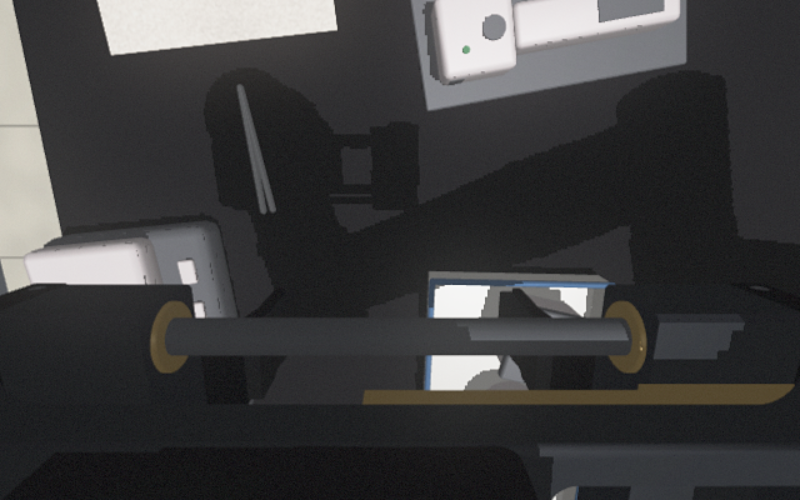

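View pics/c2.png

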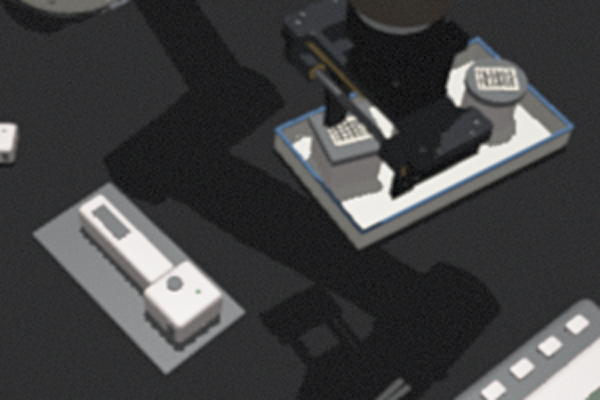

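The wrist view shows the scanner lying on the mat, head pointing away from the robot, at about (550,30) in the enlarged picture. In the scene crop, the square grey lid with a label is at (345,132), which is scene pixel (402,191). A round jar is at (495,80). Candidates for the scanner in scene pixels:
- **(305,257):** on the mat and the largest, so this is the one meant.
- **(210,195) and (183,257):** small and off the mat, so not these.

Next I'll measure the scanner and mat by depth.

```bash
cat >> h.py <<'E'
def cloud(c):
    v,u=np.mgrid[:400,:640];d=c["range_z"]
    p=np.stack([(u-c["cx"])/c["fx"]*d,(v-c["cy"])/c["fy"]*d,d],-1)
    return p@np.array(c["rotation"]).T+np.array(c["xyz"])
def rect(p):
    (x,y),(w,h),a=cv2.minAreaRect((p[:,:2]*1000).astype(np.float32)); return round(x,1),round(y,1),round(w,1),round(h,1),round(a,2)
def scanner(c,box):
    """cloud pts of scanner top & mat in pixel box: slab by height"""
    x0,y0,x1,y1=box
    p=cloud(c)[y0:y1,x0:x1];b=c["frame"][y0:y1,x0:x1].astype(int).mean(-1)
    ok=c["range_z"][y0:y1,x0:x1]>0
    z=p[...,2]
    return p,b,z,ok
E
python3 - <<'E'
from h import *
import pickle
c=pickle.load(open("scene1.pkl","rb"))
p,b,z,ok=scanner(c,(240,205,360,315))
print(np.histogram(z[ok],bins=np.arange(-.006,.06,.004)))
top=ok&(z>.030)&(z<.05);q=p[top];print("all",rect(q))
hd=p[ok&(z>.0405)&(z<.05)]
m=q[:,:2].mean(0);u,s,vt=np.linalg.svd(q[:,:2]-m);print("mean",m,"dir",vt[0])
mat=p[ok&(z>.003)&(z<.010)];print("mat",rect(mat))
f=lambda u,v:(230+u/2,125+v/2)
M=np.array([P(c,*f(*k),.006) for k in((110,183),(35,234),(167,373),(244,311))]);print(M.round(3),M.mean(0))
# narrow: widths along axis
d=vt[0]*np.sign(vt[0][0]);n=np.array([-d[1],d[0]])
a=(q[:,:2]-m)@d;w=(q[:,:2]-m)@n
for lo in np.arange(-.1,.1,.02):
    k=(a>=lo)&(a<lo+.02)
    if k.sum()>5: print(round(lo,2),k.sum(),w[k].min().round(4),w[k].max().round(4),np.median(q[k,2]).round(4))
print(a.min(),a.max())
E
```

```text
(array([2136, 5974, 2234,  835,   45,   67,   69,   76,   67,  123,  609,
        686,  201,    3,    0,    0]), array([-0.006, -0.002,  0.002,  0.006,  0.01 ,  0.014,  0.018,  0.022,
        0.026,  0.03 ,  0.034,  0.038,  0.042,  0.046,  0.05 ,  0.054,
        0.058]))
all (502.2, -170.2, 190.5, 63.2, 7.97)
mean [ 0.52132911 -0.17052331] dir [0.98725325 0.1591572 ]
mat (482.8, -173.0, 273.4, 277.9, 57.68)
[[ 0.378 -0.145  0.006]
 [ 0.397 -0.25   0.006]
 [ 0.62  -0.211  0.006]
 [ 0.6   -0.106  0.006]] [ 0.49883139 -0.17814484  0.006     ]
-0.1 120 -0.0165 0.018 0.0374
-0.08 125 -0.0163 0.0178 0.0372
-0.06 125 -0.0167 0.0178 0.0367
-0.04 135 -0.0151 0.019 0.0368
-0.02 130 -0.0154 0.0183 0.0366
0.0 139 -0.0265 0.0299 0.037
0.02 255 -0.0293 0.0339 0.0412
0.04 267 -0.0288 0.0328 0.0408
0.06 248 -0.0299 0.0325 0.0397
-0.1139280706350668 0.07599046008769786
```

play_rows(
  steps=[
    {"dx": 34,"dy": 24.6,"claw": 87},
    {"dx": 34,"dy": 24.6,"claw": 87},
    {"dx": 34,"dy": 24.6,"claw": 87},
    {"dx": 34,"dy": 24.6,"claw": 87},
    {"dx": 34,"dy": 24.6,"claw": 87},
    {"az": 8,"claw": 87},
    {"az": 8,"claw": 87},
    {"az": 8,"claw": 87},
    {"az": 8,"claw": 87},
    {"az": 8,"claw": 87},
    {"az": 8,"claw": 87},
    {"az": 8,"claw": 87},
    {"az": 8,"claw": 87},
    {"az": 8,"claw": 87},
    {"az": 8,"claw": 87},
  ],
)

```text
invalid input at $.steps[0]: expected keys ax, ay, az, dx, dy, dz, claw
```

Run:
```python
from h import *
import pickle
o=[]
for n in("scene","wrist"):
    c=capture(n);o.append(c["frame"]);pickle.dump(c,open(n+"2.pkl","wb"))
o[0]=cv2.resize(o[0][110:270,320:576],(640,400),interpolation=2)
cv2.imwrite("pics/w2.png",o[1]);cv2.imwrite("pics/s2.png",o[0])
s=sense();print(np.round(s["ee_rot"],4).tolist(),s["tcp_pos"],s["joints"],s["time_s"])
```

```text
[[-0.0001, -1.0, -0.001], [-1.0, 0.0001, -0.0001], [0.0001, 0.001, -1.0]] [6.24742977e-01 2.52112081e-06 2.36054434e-01] [ 1.48165846e+01  2.20654038e+01  4.19906838e-01 -8.35662408e-03
 -6.84113491e+01 -1.48172208e+01] 0.25
```

View pics/w2.png

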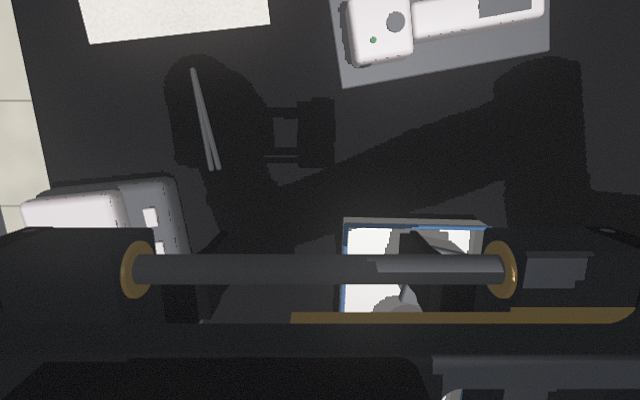

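View pics/s2.png

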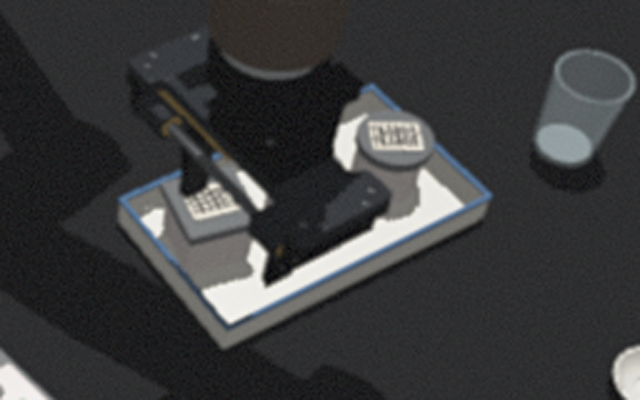

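The call was refused because every row needs all the keys, so the arm hasn't moved. The scene crop confirms the square lid with a coarse label at (210,200), which is scene pixel (404,190). The round jar's lid is at (397,140).

play_rows(
  steps=[
    {"ax": 0,"ay": 0,"az": 0,"dz": 0,"dx": 34,"dy": 24.6,"claw": 87},
    {"ax": 0,"ay": 0,"az": 0,"dz": 0,"dx": 34,"dy": 24.6,"claw": 87},
    {"ax": 0,"ay": 0,"az": 0,"dz": 0,"dx": 34,"dy": 24.6,"claw": 87},
    {"ax": 0,"ay": 0,"az": 0,"dz": 0,"dx": 34,"dy": 24.6,"claw": 87},
    {"ax": 0,"ay": 0,"az": 0,"dz": 0,"dx": 34,"dy": 24.6,"claw": 87},
    {"ax": 0,"ay": 0,"az": 8,"dx": 0,"dy": 0,"dz": 0,"claw": 87},
    {"ax": 0,"ay": 0,"az": 8,"dx": 0,"dy": 0,"dz": 0,"claw": 87},
    {"ax": 0,"ay": 0,"az": 8,"dx": 0,"dy": 0,"dz": 0,"claw": 87},
    {"ax": 0,"ay": 0,"az": 8,"dx": 0,"dy": 0,"dz": 0,"claw": 87},
    {"ax": 0,"ay": 0,"az": 8,"dx": 0,"dy": 0,"dz": 0,"claw": 87},
    {"ax": 0,"ay": 0,"az": 8,"dx": 0,"dy": 0,"dz": 0,"claw": 87},
    {"ax": 0,"ay": 0,"az": 8,"dx": 0,"dy": 0,"dz": 0,"claw": 87},
    {"ax": 0,"ay": 0,"az": 8,"dx": 0,"dy": 0,"dz": 0,"claw": 87},
    {"ax": 0,"ay": 0,"az": 8,"dx": 0,"dy": 0,"dz": 0,"claw": 87},
    {"ax": 0,"ay": 0,"az": 8,"dx": 0,"dy": 0,"dz": 0,"claw": 87},
  ],
)

```text
time_s: 1.75
tcp_pos: [0.5019, -0.1699, 0.2365]
ee_rot: [[-0.986, -0.168, -0.0], [-0.168, 0.986, 0.0], [0.0, 0.0, -1.0]]
wrist_force: [-0.1, 0.0, -0.7]
gripper_width: 1.0
gripper_force: 0.0
```

Run:
```python
from h import *
import pickle
o=[]
for n in("scene","wrist"):
    c=capture(n);o.append(c["frame"]);pickle.dump(c,open(n+"2.pkl","wb"))
a=cv2.resize(o[0][120:250,360:525],(660,520),interpolation=2)
w=cv2.resize(o[1],(448,280))
cv2.imwrite("pics/s3.png",a);cv2.imwrite("pics/w3.png",o[1])
s=sense();print(np.round(s["ee_rot"],4).tolist(),s["tcp_pos"],s["joints"],s["time_s"])
```

```text
[[-0.9848, -0.1738, -0.0002], [-0.1738, 0.9848, 0.0001], [0.0002, 0.0001, -1.0]] [ 0.50186613 -0.16994864  0.23647797] [-1.15755878e+00  1.27847376e+01 -1.28586477e+01 -5.35802678e-03
 -6.43678594e+01 -7.88305156e+01] 1.85
```

View pics/s3.png

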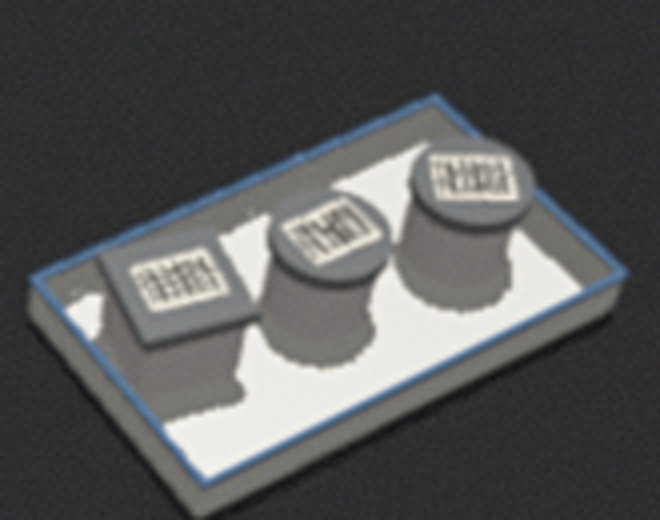

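View pics/w3.png

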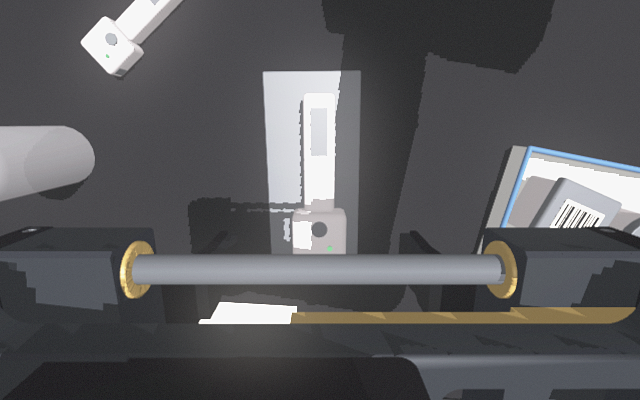

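The wide crop shows the square lid's label centred at (178,285), which is scene pixel (404,191). The two round jars are behind it. The wrist view shows the scanner handle at (318,150) on the mat, whose near corners are (264,72) and (360,71).

Run:
```python
from h import *
import pickle
c=pickle.load(open("scene2.pkl","rb"))
f=lambda u,v:(360+u/4,120+v/4)
print("label px",P(c,*f(178,280)),P(c,*f(178,280),.064))
p,b,z,ok=scanner(c,(383,172,427,210))
l=ok&(z>.055)&(z<.072);print("lid",l.sum(),rect(p[l]),np.median(z[l]))
w=(l&(b>140)).astype(np.uint8)
n,lab,st,_=cv2.connectedComponentsWithStats(cv2.morphologyEx(w,cv2.MORPH_CLOSE,np.ones((3,3))))
k=1+st[1:,4].argmax();print(st[k])
ys,xs=np.where(lab==k);q=np.array([P(c,x+383,y+172,.064) for x,y in zip(xs,ys)]);print("label",rect(q))
for u,v in((125,267),(210,246),(225,295),(140,312)):print(P(c,*f(u,v),.064).round(4))
w=pickle.load(open("wrist2.pkl","rb"))
print("--wrist mat",[P(w,u,v,.006).round(4) for u,v in((264,72),(360,71),(270,200),(358,200))])
# mat/white points by depth in wrist
p=cloud(w);b=w["frame"].mean(-1);z=p[...,2];R=np.s_[60:250,240:380]
q=p[R][(z[R]>.028)&(z[R]<.055)]
d=np.array([np.cos(.17),np.sin(.17)]);n=np.array([-d[1],d[0]]);o=np.array([.502,-.170])
for name,q in(("scan",q),("mat",p[R][(z[R]>.0035)&(z[R]<.009)])):
  a=(q[:,:2]-o)@d;t=(q[:,:2]-o)@n;print(name,len(q),a.min(),a.max(),np.median(q[:,2]))
  for lo in np.arange(-.11,.11,.02):
    k=(a>=lo)&(a<lo+.02)
    if k.sum()>5: print(round(lo,2),k.sum(),np.percentile(t[k],[0.5,99.5]).round(4),np.median(q[k,2]).round(4))
```

```text
label px [0.49387342 0.10073098 0.06459223] [0.49349551 0.10109416 0.064     ]
lid 837 (496.6, 114.4, 102.0, 74.2, 76.7) 0.06278437022602834
[  9   8  29  18 335]
label (492.6, 105.7, 58.1, 39.9, 76.25)
[0.4701 0.0815 0.064 ]
[0.4824 0.1319 0.064 ]
[0.516  0.1167 0.064 ]
[0.5013 0.0692 0.064 ]
--wrist mat [array([ 0.3917, -0.2487,  0.006 ]), array([ 0.3734, -0.1441,  0.006 ]), array([ 0.5352, -0.2237,  0.006 ]), array([ 0.5177, -0.1179,  0.006 ])]
scan 5742 -0.09848168609967904 0.07530993949221058 0.03812319531340147
-0.11 270 [-0.015   0.0185] 0.0367
-0.09 649 [-0.0152  0.0186] 0.0376
-0.07 592 [-0.0145  0.0176] 0.0379
-0.05 586 [-0.0149  0.0178] 0.0378
-0.03 557 [-0.0152  0.0179] 0.0375
-0.01 553 [-0.0156  0.0181] 0.0374
0.01 499 [-0.0157  0.0182] 0.0374
0.03 998 [-0.0299  0.0319] 0.0411
0.05 874 [-0.0289  0.0308] 0.0417
0.07 164 [-0.0293  0.0311] 0.0416
mat 10654 -0.12398104156610243 0.08879286703010883 0.005653432543802267
-0.11 1473 [-0.0603  0.048 ] 0.0056
-0.09 1156 [-0.0603  0.0487] 0.0056
-0.07 1110 [-0.0603  0.0479] 0.0056
-0.05 1077 [-0.0602  0.0485] 0.0057
-0.03 1026 [-0.0602  0.0488] 0.0058
-0.01 962 [-0.0602  0.0483] 0.0057
0.01 959 [-0.0598  0.0489] 0.0057
0.03 632 [-0.0603  0.0482] 0.0057
0.05 505 [-0.0602  0.0486] 0.0058
0.07 471 [-0.0601  0.0492] 0.0057
```

play_rows(
  steps=[
    {"ax": 0,"ay": 0,"az": 0.3,"dx": 1.4,"dy": 1.1,"dz": 35,"claw": 87},
    {"ax": 0,"ay": 0,"az": 0,"dx": 0,"dy": 0,"dz": 40,"claw": 87},
    {"ax": 0,"ay": 0,"az": 0,"dx": 0,"dy": 0,"dz": 40,"claw": 87},
    {"ax": 0,"ay": 0,"az": 0,"dx": 0,"dy": 0,"dz": 40,"claw": 80},
    {"ax": 0,"ay": 0,"az": 0,"dx": 0,"dy": 0,"dz": 30,"claw": 70},
    {"ax": 0,"ay": 0,"az": 0,"dx": 0,"dy": 0,"dz": 15,"claw": 60},
    {"ax": 0,"ay": 0,"az": 0,"dx": 0,"dy": 0,"dz": 8,"claw": 60},
    {"ax": 0,"ay": 0,"az": 0,"dx": 0,"dy": 0,"dz": 4.5,"claw": 60},
    {"ax": 0,"ay": 0,"az": 0,"dx": 0,"dy": 0,"dz": 0,"claw": 60},
    {"ax": 0,"ay": 0,"az": 0,"dx": 0,"dy": 0,"dz": 0,"claw": 60},
  ],
)

```text
time_s: 2.85
tcp_pos: [0.5012, -0.1692, 0.025]
ee_rot: [[-0.986, -0.169, 0.002], [-0.169, 0.986, -0.0], [-0.002, -0.001, -1.0]]
wrist_force: [0.6, 0.8, 0.7]
gripper_width: 0.69
gripper_force: 0.0
```

Now I'll close in small steps and watch the wrist force.

play_rows(
  steps=[
    {"ax": 0,"ay": 0,"az": 0,"dx": 0,"dy": 0,"dz": 0,"claw": 45},
    {"ax": 0,"ay": 0,"az": 0,"dx": 0,"dy": 0,"dz": 0,"claw": 38},
    {"ax": 0,"ay": 0,"az": 0,"dx": 0,"dy": 0,"dz": 0,"claw": 34},
    {"ax": 0,"ay": 0,"az": 0,"dx": 0,"dy": 0,"dz": 0,"claw": 25},
    {"ax": 0,"ay": 0,"az": 0,"dx": 0,"dy": 0,"dz": 0,"claw": 25},
    {"ax": 0,"ay": 0,"az": 0,"dx": 0,"dy": 0,"dz": 0,"claw": 25},
    {"ax": 0,"ay": 0,"az": 0,"dx": 0,"dy": 0,"dz": 0,"claw": 25},
    {"ax": 0,"ay": 0,"az": 0,"dx": 0,"dy": 0,"dz": -3,"claw": 25},
    {"ax": 0,"ay": 0,"az": 0,"dx": 0,"dy": 0,"dz": -12,"claw": 25},
    {"ax": 0,"ay": 0,"az": 0,"dx": 0,"dy": 0,"dz": -25,"claw": 25},
    {"ax": 0,"ay": 0,"az": 0,"dx": 0,"dy": 0,"dz": -40,"claw": 25},
    {"ax": 0,"ay": 0,"az": 0,"dx": 0,"dy": 0,"dz": -40,"claw": 25},
    {"ax": 0,"ay": 0,"az": 0,"dx": 0,"dy": 0,"dz": -25,"claw": 25},
    {"ax": 0,"ay": 0,"az": 0,"dx": 0,"dy": 0,"dz": 0,"claw": 25},
    {"ax": 0,"ay": 0,"az": 0,"dx": 0,"dy": 0,"dz": 0,"claw": 25},
  ],
)

```text
time_s: 4.35
tcp_pos: [0.4998, -0.1689, 0.1691]
ee_rot: [[-0.986, -0.168, 0.0], [-0.168, 0.986, 0.001], [-0.0, 0.001, -1.0]]
wrist_force: [-0.8, 0.2, -3.5]
gripper_width: 0.387
gripper_force: 30.0
```

Run:
```python
from h import *
import pickle
s=sense();T=np.array(s["tcp_pos"]);R=np.array(s["ee_rot"]);print(T,R.round(4).tolist(),s["gripper_width"]*87,s["wrist_force"],s["time_s"])
c=capture("wrist");pickle.dump(c,open("wrist3.pkl","wb"))
p=cloud(c);d=-R[:2,0];n=R[:2,1]
q=p[20:260,200:420].reshape(-1,3);k=(q[:,2]>T[2]-.03)&(q[:,2]<T[2]+.035);q=q[k]
a=(q[:,:2]-T[:2])@d;t=(q[:,:2]-T[:2])@n;h=q[:,2]-T[2]
k=abs(t)<.04;a,t,h=a[k],t[k],h[k]
for lo in np.arange(-.12,.11,.02):
    k=(a>=lo)&(a<lo+.02)
    if k.sum()>5: print(round(lo,2),k.sum(),np.percentile(t[k],[.5,99.5]).round(4),np.median(h[k]).round(4))
print(a.min(),a.max())
c=capture("scene");pickle.dump(c,open("scene3.pkl","wb"));s=capture("side")
cv2.imwrite("pics/w4.png",np.hstack([c["frame"][100:340,240:560],s["frame"][80:320,160:480]]))
# lid / label via wrist2 depth
w=pickle.load(open("wrist2.pkl","rb"));P2=cloud(w);B=np.s_[150:260,495:640]
q=P2[B];z=q[...,2];b=w["frame"][B].mean(-1);l=(z>.054)&(z<.075);print("lidw",l.sum(),rect(q[l]))
cv2.imwrite("pics/lab.png",cv2.resize(w["frame"][150:250,500:640],(700,500),interpolation=2))
```

```text
[ 0.49978955 -0.16887427  0.16913855] [[-0.9858, -0.168, 0.0003], [-0.168, 0.9858, 0.0008], [-0.0004, 0.0008, -1.0]] 33.690713887747 [-0.75374653  0.17895626 -3.47982003] 4.35
-0.1 3566 [-0.0158  0.0177] 0.0131
-0.08 4103 [-0.0157  0.0177] 0.0137
-0.06 3692 [-0.0159  0.0176] 0.0137
-0.04 3289 [-0.016   0.0176] 0.0134
-0.02 2375 [-0.0255  0.0268] 0.0129
-0.09725234581954345 -0.00846454811698973
lidw 3158 (487.6, 120.5, 107.4, 59.9, 77.22)
```

View pics/w4.png

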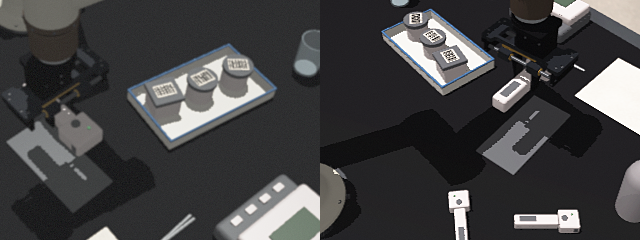

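View pics/lab.png

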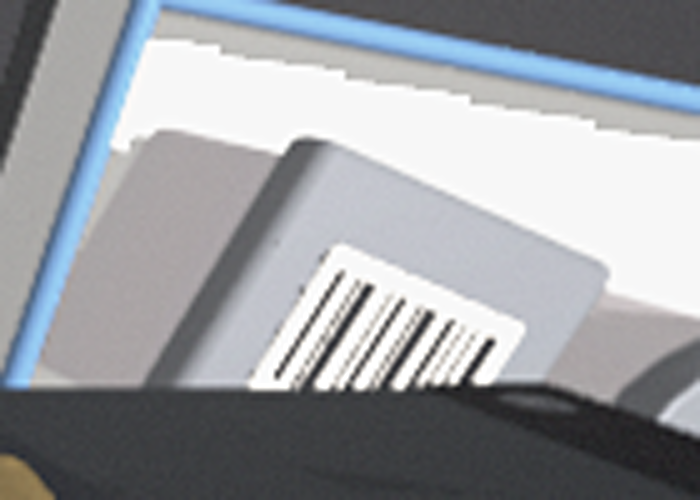

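Both views show the scanner held level in the gripper. The tray and tub are undisturbed, and the label's bars run forward and to the right. Next I'll rectify the lid plane in the scene and side cameras and fit the label rectangle.

```bash
cat > lab.py <<'E'
from h import *
def topdown(c,z,x0,y0,n=300,s=.0005):
    """n x n map, row = x, col = y, metres/px s"""
    i,j=np.mgrid[:n,:n];W=np.stack([x0+i*s,y0+j*s,np.full(i.shape,z)],-1)
    q=(W-np.array(c["xyz"]))@np.array(c["rotation"])
    u=c["fx"]*q[...,0]/q[...,2]+c["cx"];v=c["fy"]*q[...,1]/q[...,2]+c["cy"]
    return cv2.remap(c["frame"],u.astype(np.float32),v.astype(np.float32),cv2.INTER_CUBIC).mean(-1)
def label(c,x0=.42,y0=.03):
    g=topdown(c,.064,x0,y0);i0,j0=int((.4935-x0)/.0005),int((.102-y0)/.0005)
    g=cv2.morphologyEx(g.astype(np.uint8),cv2.MORPH_CLOSE,np.ones((17,17)))
    roi=g[i0-50:i0+50,j0-50:j0+50];th,_=cv2.threshold(roi,0,255,cv2.THRESH_OTSU)
    for t in (th-10,th,th+10):
        n,lab=cv2.connectedComponents((g>t).astype(np.uint8));m=lab==lab[i0,j0]
        ii,jj=np.where(m);q=np.stack([x0+ii*.0005,y0+jj*.0005],1)
        C=np.cov(q.T);w,V=np.linalg.eigh(C)
        print(t,m.sum(),rect(q),"mean",q.mean(0).round(4),"sizes",np.sqrt(12*w).round(4),"short-axis deg",np.degrees(np.arctan2(V[1,0],V[0,0])).round(1))
E
python3 - <<'E'
from lab import *
import pickle
label(pickle.load(open("scene3.pkl","rb")));c=capture("side");print(np.round(c["xyz"],2));label(c)
w=pickle.load(open("wrist2.pkl","rb"))
A=[P(w,500+u/5,150+v/5,.064)[:2] for u,v in((338,243),(525,328),(250,385),(320,140),(608,270),(305,360),(367,285),(300,375),(344,272))]
deg=lambda a,b:np.degrees(np.arctan2(*(b-a)[::-1]))
print(np.round(A,4).tolist(),"across",deg(A[0],A[1])-90,np.linalg.norm(A[1]-A[0]),"along",deg(A[0],A[2]),"lid",deg(A[3],A[4])-90,"bars",deg(A[6],A[5]))
E
```

```text
154.0 14621 (500.0, 128.1, 107.0, 54.7, 84.96) mean [0.4948 0.1256] sizes [0.0422 0.0991] short-axis deg 175.6
164.0 13632 (499.9, 128.3, 106.4, 53.1, 85.18) mean [0.4949 0.1245] sizes [0.0408 0.0969] short-axis deg 175.0
174.0 74085 (494.8, 104.8, 149.5, 149.5, 90.0) mean [0.4928 0.1034] sizes [0.153  0.1594] short-axis deg -100.6
[-0.04 -0.68  0.86]
170.0 26979 (510.8, 105.1, 150.7, 81.8, 88.75) mean [0.5226 0.1003] sizes [0.0745 0.1365] short-axis deg 175.5
180.0 26297 (510.8, 105.1, 150.7, 80.8, 88.75) mean [0.5225 0.1001] sizes [0.0742 0.1364] short-axis deg 175.6
190.0 6179 (492.1, 103.4, 50.1, 36.4, 77.35) mean [0.4925 0.1046] sizes [0.0367 0.0479] short-axis deg 165.3
[[0.4682, 0.0852], [0.4793, 0.1301], [0.5006, 0.0777], [0.4484, 0.074], [0.4646, 0.1422], [0.4935, 0.0873], [0.4758, 0.0943], [0.4968, 0.0874], [0.4739, 0.0886]] across -13.790230824620181 0.046254545140417165 along -12.897721015182073 lid -13.378048284620817 bars -21.622847070688547
```

The label estimates agree. The wrist view gives 46.3 mm across the bars, and I get a centre near (0.492, 0.1035) with a heading of about -13.5°. That puts the TCP at about (0.425, 0.120, 0.1625).

play_rows(
  steps=[
    {"ax": 0,"ay": 0,"az": 0,"dx": 0.85,"dy": 10,"dz": 0,"claw": 25},
    {"ax": 0,"ay": 0,"az": 0,"dx": 1.7,"dy": 20,"dz": 0,"claw": 25},
    {"ax": 0,"ay": 0,"az": 0,"dx": 2.55,"dy": 30,"dz": 0,"claw": 25},
    {"ax": 0,"ay": 0,"az": 0,"dx": 2.55,"dy": 30,"dz": 0,"claw": 25},
    {"ax": 0,"ay": 0,"az": 0,"dx": 2.55,"dy": 30,"dz": 0,"claw": 25},
    {"ax": 0,"ay": 0,"az": 0,"dx": 2.55,"dy": 30,"dz": 0,"claw": 25},
    {"ax": 0,"ay": 0,"az": 0,"dx": 2.55,"dy": 30,"dz": 0,"claw": 25},
    {"ax": 0,"ay": 0,"az": 0,"dx": 2.55,"dy": 30,"dz": 0,"claw": 25},
    {"ax": 0,"ay": 0,"az": 0,"dx": 2.55,"dy": 30,"dz": 0,"claw": 25},
    {"ax": 0,"ay": 0,"az": 0,"dx": 2.55,"dy": 30,"dz": 0,"claw": 25},
    {"ax": 0,"ay": 0,"az": 0,"dx": 1.5,"dy": 17,"dz": 0,"claw": 25},
    {"ax": 0,"ay": 0,"az": 0,"dx": 0.85,"dy": 10,"dz": 0,"claw": 25},
    {"ax": 0,"ay": 0,"az": 2.6,"dx": 0,"dy": 0,"dz": 1,"claw": 25},
    {"ax": 0,"ay": 0,"az": 5,"dx": 0,"dy": 0,"dz": 1,"claw": 25},
    {"ax": 0,"ay": 0,"az": 5,"dx": 0,"dy": 0,"dz": 1.5,"claw": 25},
    {"ax": 0,"ay": 0,"az": 5,"dx": 0,"dy": 0,"dz": 1.5,"claw": 25},
    {"ax": 0,"ay": 0,"az": 3.6,"dx": 0,"dy": 0,"dz": 1,"claw": 25},
    {"ax": 0,"ay": 0,"az": 2,"dx": 0,"dy": 0,"dz": 0.5,"claw": 25},
    {"ax": 0,"ay": 0,"az": 0,"dx": 0,"dy": 0,"dz": 0,"claw": 25},
    {"ax": 0,"ay": 0,"az": 0,"dx": 0,"dy": 0,"dz": 0,"claw": 25},
  ],
)

```text
time_s: 6.55
tcp_pos: [0.4253, 0.1192, 0.1623]
ee_rot: [[-0.972, 0.233, -0.001], [0.233, 0.972, -0.0], [0.0, -0.0, -1.0]]
wrist_force: [-0.6, -0.3, -2.7]
gripper_width: 0.386
gripper_force: 30.0
```

Run:
```python
from lab import *
import pickle
s=sense();T=np.array(s["tcp_pos"]);R=np.array(s["ee_rot"]);d=-R[:2,0];n=R[:2,1]
print(T,R.round(4).tolist(),np.degrees(np.arctan2(d[1],d[0])),"window",T[:2]+.069*d,T[2]-.0185,s["gripper_width"],s["time_s"])
for nm,K in(("wrist",np.s_[20:260,200:420]),("scene",np.s_[80:260,330:480]),("side",np.s_[:,:])):
  c=capture(nm);p=cloud(c);q=p[K].reshape(-1,3)
  b=c["frame"][K].reshape(-1,3).mean(-1)
  a=(q[:,:2]-T[:2])@d;t=(q[:,:2]-T[:2])@n;h=q[:,2]-T[2]
  k=(h>.008)&(h<.023)&(abs(t)<.037)&(abs(a)<.11)&(b>90)
  a,t,h=a[k],t[k],h[k];print(nm,len(a),np.percentile(a,[.3,99.7]) if len(a) else "")
  for lo in np.arange(-.1,.1,.02):
    k=(a>=lo)&(a<lo+.02)
    if k.sum()>20: print(round(lo,2),k.sum(),np.percentile(t[k],[1,99]).round(4),np.median(h[k]).round(4))
# label again from wrist?  lid visible points
```

```text
[0.42525026 0.11918089 0.1623336 ] [[-0.9725, 0.233, -0.0005], [0.233, 0.9725, -0.0003], [0.0004, -0.0005, -1.0]] -13.472170681715012 window [0.49235159 0.10310575] 0.143833595631074 0.3863546935760145 6.55
wrist 16266 [-0.09685449 -0.01016145]
-0.1 3606 [-0.0157  0.0171] 0.0132
-0.08 4130 [-0.0158  0.0171] 0.0137
-0.06 3654 [-0.0159  0.017 ] 0.0137
-0.04 3280 [-0.016   0.0169] 0.0135
-0.02 1596 [-0.0199  0.0179] 0.0133
scene 825 [-0.01440479  0.09763485]
-0.02 34 [-0.009   0.0142] 0.0123
0.0 97 [-0.0182  0.0146] 0.0125
0.02 88 [-0.0281  0.0208] 0.0127
0.04 156 [-0.0322  0.0277] 0.0163
0.06 208 [-0.0329  0.0257] 0.0163
0.08 242 [-0.0314  0.0265] 0.0149
side 413 [-0.09618484  0.09120703]
-0.1 73 [-0.0213  0.0143] 0.0133
-0.08 44 [-0.0201  0.0134] 0.0135
-0.06 44 [-0.0215  0.0138] 0.0136
-0.04 77 [-0.0209  0.0145] 0.014
0.06 79 [-0.034   0.0174] 0.0171
0.08 71 [-0.0323  0.027 ] 0.0176
```

The window is over the label and facing down, so I'll hold still.

play_rows(
  steps=[
    {"ax": 0,"ay": 0,"az": 0,"dx": 0,"dy": 0,"dz": 0,"claw": 25},
    {"ax": 0,"ay": 0,"az": 0,"dx": 0,"dy": 0,"dz": 0,"claw": 25},
    {"ax": 0,"ay": 0,"az": 0,"dx": 0,"dy": 0,"dz": 0,"claw": 25},
    {"ax": 0,"ay": 0,"az": 0,"dx": 0,"dy": 0,"dz": 0,"claw": 25},
    {"ax": 0,"ay": 0,"az": 0,"dx": 0,"dy": 0,"dz": 0,"claw": 25},
    {"ax": 0,"ay": 0,"az": 0,"dx": 0,"dy": 0,"dz": 0,"claw": 25},
    {"ax": 0,"ay": 0,"az": 0,"dx": 0,"dy": 0,"dz": 0,"claw": 25},
    {"ax": 0,"ay": 0,"az": 0,"dx": 0,"dy": 0,"dz": 0,"claw": 25},
    {"ax": 0,"ay": 0,"az": 0,"dx": 0,"dy": 0,"dz": 0,"claw": 25},
    {"ax": 0,"ay": 0,"az": 0,"dx": 0,"dy": 0,"dz": 0,"claw": 25},
    {"ax": 0,"ay": 0,"az": 0,"dx": 0,"dy": 0,"dz": 0,"claw": 25},
    {"ax": 0,"ay": 0,"az": 0,"dx": 0,"dy": 0,"dz": 0,"claw": 25},
    {"ax": 0,"ay": 0,"az": 0,"dx": 0,"dy": 0,"dz": 0,"claw": 25},
    {"ax": 0,"ay": 0,"az": 0,"dx": 0,"dy": 0,"dz": 0,"claw": 25},
    {"ax": 0,"ay": 0,"az": 0,"dx": 0,"dy": 0,"dz": 0,"claw": 25},
    {"ax": 0,"ay": 0,"az": 0,"dx": 0,"dy": 0,"dz": 0,"claw": 25},
    {"ax": 0,"ay": 0,"az": 0,"dx": 0,"dy": 0,"dz": 0,"claw": 25},
    {"ax": 0,"ay": 0,"az": 0,"dx": 0,"dy": 0,"dz": 0,"claw": 25},
    {"ax": 0,"ay": 0,"az": 0,"dx": 0,"dy": 0,"dz": 0,"claw": 25},
    {"ax": 0,"ay": 0,"az": 0,"dx": 0,"dy": 0,"dz": 0,"claw": 25},
  ],
)

```text
time_s: 8.7
tcp_pos: [0.4254, 0.1193, 0.1625]
ee_rot: [[-0.972, 0.233, -0.0], [0.233, 0.972, -0.0], [0.0, -0.0, -1.0]]
wrist_force: [-0.5, 0.4, -2.7]
gripper_width: 0.387
gripper_force: 30.0
```

play_rows(
  steps=[
    {"ax": 0,"ay": 0,"az": 0,"dx": 0,"dy": 0,"dz": 0,"claw": 25},
    {"ax": 0,"ay": 0,"az": 0,"dx": 0,"dy": 0,"dz": 0,"claw": 25},
    {"ax": 0,"ay": 0,"az": 0,"dx": 0,"dy": 0,"dz": 0,"claw": 25},
    {"ax": 0,"ay": 0,"az": 0,"dx": 0,"dy": 0,"dz": 0,"claw": 25},
    {"ax": 0,"ay": 0,"az": 0,"dx": 0,"dy": 0,"dz": 0,"claw": 25},
    {"ax": 0,"ay": 0,"az": 0,"dx": 0,"dy": 0,"dz": 0,"claw": 25},
    {"ax": 0,"ay": 0,"az": 0,"dx": 0,"dy": 0,"dz": 0,"claw": 25},
    {"ax": 0,"ay": 0,"az": 0,"dx": 0,"dy": 0,"dz": 0,"claw": 25},
  ],
)

```text
time_s: 9.5
tcp_pos: [0.4254, 0.1194, 0.1626]
ee_rot: [[-0.972, 0.233, 0.0], [0.233, 0.972, 0.0], [-0.0, 0.0, -1.0]]
wrist_force: [-0.2, 0.6, -2.0]
gripper_width: 0.39
gripper_force: 30.0
```

Run:
```python
from h import *
# bare mat now in view: measure it in scene and side, z=.006
d=np.array([np.cos(.17),np.sin(.17)]);n=np.array([-d[1],d[0]]);o=np.array([.502,-.170])
from lab import topdown
for nm in("scene","side"):
    c=capture(nm);g=cv2.GaussianBlur(topdown(c,.006,.35,-.29,n=580),(5,5),0)
    i,j=np.mgrid[-400:401,-240:241]*.0005
    # resample in o,d,n frame
    X=o[0]+i*d[0]+j*n[0];Y=o[1]+i*d[1]+j*n[1]
    G=cv2.remap(g.astype(np.float32),((Y+.29)/.0005).astype(np.float32),((X-.35)/.0005).astype(np.float32),1)
    for lab,prof,ax in(("len",[G[:,k-40:k+40].mean(1) for k in(160,320)],400),("wid",[G[k-40:k+40].mean(0) for k in(240,520)],240)):
        for pr in prof:
            e=np.diff(pr);m=np.argsort(-abs(e));top=[]
            for k in m:
                if all(abs(k-x)>20 for x in top): top.append(k)
                if len(top)==4:break
            print(nm,lab,[(round((k+.5-ax)*.5,1),round(float(e[k]),1)) for k in top])
```

```text
scene len [(np.float64(108.8), -11.7), (np.float64(-121.2), 8.4), (np.float64(-162.2), 3.8), (np.float64(132.2), -3.7)]
scene len [(np.float64(108.2), -7.5), (np.float64(-121.8), 5.5), (np.float64(-144.8), 3.7), (np.float64(143.8), -3.5)]
scene wid [(np.float64(-63.2), 9.9), (np.float64(46.8), -9.2), (np.float64(-109.8), 3.8), (np.float64(102.2), 0.5)]
scene wid [(np.float64(-62.8), 11.7), (np.float64(47.2), -10.4), (np.float64(-108.8), -0.5), (np.float64(108.8), -0.5)]
side len [(np.float64(-123.8), 17.9), (np.float64(106.2), -16.2), (np.float64(-158.8), 2.8), (np.float64(132.2), -2.6)]
side len [(np.float64(-124.2), 11.6), (np.float64(105.8), -10.5), (np.float64(-148.2), 2.8), (np.float64(147.8), -2.6)]
side wid [(np.float64(46.8), -18.4), (np.float64(-62.8), 18.0), (np.float64(-106.8), 2.7), (np.float64(111.2), 0.2)]
side wid [(np.float64(47.2), -17.7), (np.float64(-62.2), 16.3), (np.float64(119.2), 0.3), (np.float64(-77.2), 0.2)]
```

Held for about 3 s. The mat edges come out at 230 x 110 mm, so I'll return to a TCP of about (0.495, -0.177) with heading 9.8°.

play_rows(
  steps=[
    {"ax": 0,"ay": 0,"az": -2.3,"dx": 0,"dy": 0,"dz": 0,"claw": 25},
    {"ax": 0,"ay": 0,"az": -5,"dx": 0,"dy": 0,"dz": 0,"claw": 25},
    {"ax": 0,"ay": 0,"az": -5,"dx": 0,"dy": 0,"dz": 0,"claw": 25},
    {"ax": 0,"ay": 0,"az": -5,"dx": 0,"dy": 0,"dz": 0,"claw": 25},
    {"ax": 0,"ay": 0,"az": -4,"dx": 0,"dy": 0,"dz": 0,"claw": 25},
    {"ax": 0,"ay": 0,"az": -2,"dx": 0,"dy": 0,"dz": 0,"claw": 25},
    {"ax": 0,"ay": 0,"az": 0,"dx": -0.6,"dy": -10,"dz": 0,"claw": 25},
    {"ax": 0,"ay": 0,"az": 0,"dx": -1.2,"dy": -20,"dz": 0,"claw": 25},
    {"ax": 0,"ay": 0,"az": 0,"dx": -1.85,"dy": -30,"dz": 0,"claw": 25},
    {"ax": 0,"ay": 0,"az": 0,"dx": -1.85,"dy": -30,"dz": 0,"claw": 25},
    {"ax": 0,"ay": 0,"az": 0,"dx": -1.85,"dy": -30,"dz": 0,"claw": 25},
    {"ax": 0,"ay": 0,"az": 0,"dx": -1.85,"dy": -30,"dz": 0,"claw": 25},
    {"ax": 0,"ay": 0,"az": 0,"dx": -1.85,"dy": -30,"dz": 0,"claw": 25},
    {"ax": 0,"ay": 0,"az": 0,"dx": -1.85,"dy": -30,"dz": 0,"claw": 25},
    {"ax": 0,"ay": 0,"az": 0,"dx": -1.85,"dy": -30,"dz": 0,"claw": 25},
    {"ax": 0,"ay": 0,"az": 0,"dx": -1.85,"dy": -30,"dz": 0,"claw": 25},
    {"ax": 0,"ay": 0,"az": 0,"dx": -1.3,"dy": -22,"dz": 0,"claw": 25},
    {"ax": 0,"ay": 0,"az": 0,"dx": -0.7,"dy": -11.7,"dz": 0,"claw": 25},
    {"ax": 0,"ay": 0,"az": 0,"dx": 0,"dy": 0,"dz": 0,"claw": 25},
    {"ax": 0,"ay": 0,"az": 0,"dx": 0,"dy": 0,"dz": 0,"claw": 25},
  ],
)

```text
time_s: 11.6
tcp_pos: [0.495, -0.1767, 0.1623]
ee_rot: [[-0.986, -0.169, -0.001], [-0.169, 0.986, 0.0], [0.001, 0.0, -1.0]]
wrist_force: [0.1, -0.1, -2.5]
gripper_width: 0.388
gripper_force: 30.0
```

play_rows(
  steps=[
    {"ax": 0,"ay": 0,"az": 0,"dx": 0,"dy": 0,"dz": 15,"claw": 25},
    {"ax": 0,"ay": 0,"az": 0,"dx": 0,"dy": 0,"dz": 25,"claw": 25},
    {"ax": 0,"ay": 0,"az": 0,"dx": 0,"dy": 0,"dz": 30,"claw": 25},
    {"ax": 0,"ay": 0,"az": 0,"dx": 0,"dy": 0,"dz": 25,"claw": 25},
    {"ax": 0,"ay": 0,"az": 0,"dx": 0,"dy": 0,"dz": 15,"claw": 25},
    {"ax": 0,"ay": 0,"az": 0,"dx": 0,"dy": 0,"dz": 8,"claw": 25},
    {"ax": 0,"ay": 0,"az": 0,"dx": 0,"dy": 0,"dz": 5,"claw": 25},
    {"ax": 0,"ay": 0,"az": 0,"dx": 0,"dy": 0,"dz": 3,"claw": 25},
    {"ax": 0,"ay": 0,"az": 0,"dx": 0,"dy": 0,"dz": 0,"claw": 25},
    {"ax": 0,"ay": 0,"az": 0,"dx": 0,"dy": 0,"dz": 0,"claw": 25},
    {"ax": 0,"ay": 0,"az": 0,"dx": 0,"dy": 0,"dz": 0,"claw": 25},
  ],
)

```text
time_s: 12.7
tcp_pos: [0.4959, -0.1768, 0.0372]
ee_rot: [[-0.985, -0.17, 0.001], [-0.17, 0.985, -0.0], [-0.001, -0.0, -1.0]]
wrist_force: [0.8, 0.1, -2.3]
gripper_width: 0.384
gripper_force: 30.0
```

```bash
cat > chk.py <<'E'
from h import *
d=np.array([np.cos(.1715),np.sin(.1715)]);n=np.array([-d[1],d[0]]);o=np.array([.502,-.170])
def chk(nm,zs,K=np.s_[:,:]):
  c=capture(nm);q=cloud(c)[K].reshape(-1,3);b=c["frame"][K].reshape(-1,3).mean(-1)
  a=(q[:,:2]-o)@d*1000;t=(q[:,:2]-o)@n*1000
  k=(q[:,2]>zs+.024)&(q[:,2]<zs+.045)&(abs(t)<45)&(abs(a)<115)&(b>90);a,t,z=a[k],t[k],q[k,2]
  print(nm,"a",np.percentile(a,[.2,99.8]).round(1))
  for lo in range(-115,100,25):
    m=(a>=lo)&(a<lo+25)
    if m.sum()>20: print(lo,m.sum(),np.percentile(t[m],[1,99]).round(1),np.median(z[m]).round(4))
E
python3 - <<'E'
from chk import *
chk("wrist",.0187,np.s_[20:260,200:420]);chk("side",.0187)
E
```

```text
wrist a [-104.  -17.]
-115 2972 [-20.9  11.7] 0.0501
-90 5150 [-21.2  11.8] 0.0508
-65 4468 [-21.3  11.7] 0.0509
-40 3705 [-23.9  12. ] 0.0504
side a [-105.3   27.2]
-115 108 [-24.    9.6] 0.05
-90 130 [-24.1   7.3] 0.0515
-65 135 [-23.9   8.2] 0.0511
-40 119 [-24.4   7.7] 0.0509
-15 31 [-19.3   6.8] 0.0507
```

The scanner is centred to within about 1 mm, so I'll lower it the rest of the way.

play_rows(
  steps=[
    {"ax": 0,"ay": 0,"az": 0,"dx": 0,"dy": 0,"dz": 4,"claw": 25},
    {"ax": 0,"ay": 0,"az": 0,"dx": 0,"dy": 0,"dz": 3,"claw": 25},
    {"ax": 0,"ay": 0,"az": 0,"dx": 0,"dy": 0,"dz": 2,"claw": 25},
    {"ax": 0,"ay": 0,"az": 0,"dx": 0,"dy": 0,"dz": 1,"claw": 25},
    {"ax": 0,"ay": 0,"az": 0,"dx": 0,"dy": 0,"dz": 1,"claw": 25},
    {"ax": 0,"ay": 0,"az": 0,"dx": 0,"dy": 0,"dz": 0.5,"claw": 25},
    {"ax": 0,"ay": 0,"az": 0,"dx": 0,"dy": 0,"dz": 0,"claw": 25},
    {"ax": 0,"ay": 0,"az": 0,"dx": 0,"dy": 0,"dz": 0,"claw": 25},
    {"ax": 0,"ay": 0,"az": 0,"dx": 0,"dy": 0,"dz": 0,"claw": 25},
  ],
)

```text
time_s: 13.7
tcp_pos: [0.4955, -0.1767, 0.0251]
ee_rot: [[-0.985, -0.17, 0.0], [-0.17, 0.985, -0.0], [-0.0, -0.0, -1.0]]
wrist_force: [-0.2, 0.6, -2.3]
gripper_width: 0.386
gripper_force: 30.0
```

play_rows(
  steps=[
    {"ax": 0,"ay": 0,"az": 0,"dx": 0,"dy": 0,"dz": 0.4,"claw": 25},
    {"ax": 0,"ay": 0,"az": 0,"dx": 0,"dy": 0,"dz": 0,"claw": 25},
    {"ax": 0,"ay": 0,"az": 0,"dx": 0,"dy": 0,"dz": 0,"claw": 25},
  ],
)

```text
time_s: 14.0
tcp_pos: [0.4954, -0.1768, 0.0246]
ee_rot: [[-0.985, -0.17, -0.0], [-0.17, 0.985, -0.0], [0.0, -0.0, -1.0]]
wrist_force: [0.3, -0.9, -2.6]
gripper_width: 0.39
gripper_force: 30.0
```

play_rows(
  steps=[
    {"ax": 0,"ay": 0,"az": 0,"dx": 0,"dy": 0,"dz": 0.4,"claw": 25},
    {"ax": 0,"ay": 0,"az": 0,"dx": 0,"dy": 0,"dz": 0,"claw": 25},
    {"ax": 0,"ay": 0,"az": 0,"dx": 0,"dy": 0,"dz": 0,"claw": 25},
  ],
)

```text
time_s: 14.3
tcp_pos: [0.4955, -0.1768, 0.0243]
ee_rot: [[-0.985, -0.17, 0.0], [-0.17, 0.985, -0.0], [-0.0, -0.0, -1.0]]
wrist_force: [-0.2, 0.1, -1.8]
gripper_width: 0.387
gripper_force: 30.0
```

play_rows(
  steps=[
    {"ax": 0,"ay": 0,"az": 0,"dx": 0,"dy": 0,"dz": 0.4,"claw": 25},
    {"ax": 0,"ay": 0,"az": 0,"dx": 0,"dy": 0,"dz": 0,"claw": 25},
    {"ax": 0,"ay": 0,"az": 0,"dx": 0,"dy": 0,"dz": 0,"claw": 25},
  ],
)

```text
time_s: 14.6
tcp_pos: [0.4955, -0.1767, 0.0243]
ee_rot: [[-0.985, -0.17, 0.0], [-0.17, 0.985, -0.0], [-0.0, -0.0, -1.0]]
wrist_force: [-1.5, 1.3, 3.4]
gripper_width: 0.388
gripper_force: 30.0
```

The scanner has touched down lightly at 3.4 N. Now I'll open gently and rise.

play_rows(
  steps=[
    {"ax": 0,"ay": 0,"az": 0,"dx": 0,"dy": 0,"dz": 0,"claw": 36},
    {"ax": 0,"ay": 0,"az": 0,"dx": 0,"dy": 0,"dz": 0,"claw": 40},
    {"ax": 0,"ay": 0,"az": 0,"dx": 0,"dy": 0,"dz": 0,"claw": 50},
    {"ax": 0,"ay": 0,"az": 0,"dx": 0,"dy": 0,"dz": 0,"claw": 65},
    {"ax": 0,"ay": 0,"az": 0,"dx": 0,"dy": 0,"dz": 0,"claw": 75},
    {"ax": 0,"ay": 0,"az": 0,"dx": 0,"dy": 0,"dz": 0,"claw": 75},
    {"ax": 0,"ay": 0,"az": 0,"dx": 0,"dy": 0,"dz": -5,"claw": 75},
    {"ax": 0,"ay": 0,"az": 0,"dx": 0,"dy": 0,"dz": -20,"claw": 75},
    {"ax": 0,"ay": 0,"az": 0,"dx": 0,"dy": 0,"dz": -40,"claw": 75},
    {"ax": 0,"ay": 0,"az": 0,"dx": 0,"dy": 0,"dz": -40,"claw": 75},
    {"ax": 0,"ay": 0,"az": 0,"dx": 0,"dy": 0,"dz": -40,"claw": 75},
    {"ax": 0,"ay": 0,"az": 0,"dx": 0,"dy": 0,"dz": -40,"claw": 75},
    {"ax": 0,"ay": 0,"az": 0,"dx": 0,"dy": 0,"dz": -20,"claw": 75},
    {"ax": 0,"ay": 0,"az": 0,"dx": 0,"dy": 0,"dz": 0,"claw": 75},
    {"ax": 0,"ay": 0,"az": 0,"dx": 0,"dy": 0,"dz": 0,"claw": 75},
  ],
)

```text
time_s: 16.1
tcp_pos: [0.495, -0.1766, 0.229]
ee_rot: [[-0.985, -0.17, 0.0], [-0.17, 0.985, 0.001], [-0.001, 0.0, -1.0]]
wrist_force: [-0.0, 0.1, 0.5]
gripper_width: 0.867
gripper_force: 0.0
```

Run:
```python
from chk import *
chk("wrist",.006,np.s_[60:250,200:420]);chk("side",.006)
```

```text
wrist a [-104.3   62.9]
-115 476 [-21.5  11.4] 0.0371
-90 807 [-20.7  11.6] 0.0378
-65 770 [-21.   11.9] 0.0379
-40 743 [-21.3  12. ] 0.0374
-15 685 [-21.7  11.3] 0.0375
10 952 [-33.9  23.5] 0.0384
35 1158 [-35.6  25.1] 0.0418
60 151 [-36.1  25.5] 0.0416
side a [-106.    83.3]
-115 108 [-23.7   7.7] 0.0372
-90 140 [-23.8   7.5] 0.0387
-65 134 [-23.8   9.3] 0.0384
-40 128 [-24.6   8.8] 0.0378
-15 121 [-24.    7.5] 0.0383
10 197 [-37.3  21.1] 0.0394
35 161 [-37.9  20.7] 0.0423
60 174 [-37.7  20.7] 0.0423
```

The scanner lies flat on the mat, centred to about 1–2 mm and in line with it. Handing in.

```bash
python3 -c "
from station import *
print(finish_job())"
```

```text
the job is handed in; nothing more can be done
None
```

The job is handed in: the scanner was held about 8 cm over the square tub's label for about 3 s (the read itself can't be confirmed from here), then laid back flat on its mat, about 1–2 mm off centre, and the tub was never touched.

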